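Hold a new handle against a crate panel for screwing

ROBOT

A 6-joint arm with a two-finger parallel gripper is mounted at the origin on the work surface. World frame = base frame: x ahead of the robot, y to its left, z up, the work surface at z = 0. Lengths are in m, angles in rad, forces in N, time in s.
With the tool pointing down it reaches from about 0.25 to 0.725 m from the base axis. Payload 4 kg.
Tool frame: the origin (TCP) lies midway between the tips of the shut fingers; the grasp point (between the pads) lies 19 mm behind it; x points along the fingers, y is the direction in which the jaws open and shut, and the axes are right-handed (so a half turn about x gives the same grasp; the last joint's range is limited). The gripper opens to 85 mm and grips with 20 to 120 N. Pads are 22 mm wide; open, the fingers measure 114 mm over their backs; the gripper's body (76 mm by 85 mm) begins 54 mm behind the grasp point. The pads swing forward as they close: fully open they stand 13 mm farther back than shut.
Start: joints at [1.115, 0.241, 0.005, 1.335, 0, 1.571], TCP at [0.22, 0.449, 0.231] pointing down, gripper open.
Joint ranges: [-2.72, 2.72], [-1.05, 1.87], [-1.09, 1.28], [-1.99, 2.15], [-1.42, 1.44], [-3.14, 3.14]. Speed limits (rad/s): [2.79, 2.79, 3.14, 3.14, 3.14, 3.14].

INTERFACE

Orientations are given as a unit quaternion [x, y, z, w].
In Python, from workcell import * gives the robot as it stands.
- The arm moves only by the tool play_rows, never from a script. Its argument "plan" is a list of rows, each a list of 7 numbers: the shift along the tool's x, y, z in mm, then the turn, a rotation vector about the tool's x, y, z in rad, then the closure, from -1 (fully open) to 1 (shut). In form: [[x, y, z, rx, ry, rz, grip], ...]. A call has 1 to 20 rows; each row shifts and turns the commanded pose from where the row before left it, along the tool's axes as they then stand; what a row does not reach is not made up. A row lasts 1/12 s, in which the tool goes at most 41.7 mm and 7.16 degrees, less where a joint would pass 70% of its speed; a pose out of reach is approached as far as the arm can. A call with a gripper value outside its range is refused whole. The fingers move at their own pace and stop on an object; the grip force is fixed at half the most. Time passes only in rows, so rows that do not move let the fingers close. It gives the time, the measured TCP pose, the force and the opening at its end, in the units of the state.
- get_obs(): the state, without advancing time (a new reading comes with each control period).
- camera(name): name is "scene" or "top"; returns a dict with "frame" (420x560x3 uint8, red, green, blue), "depth" (420x560 float32, m along the optical axis (not along the pixel's ray), 0 where there is no reading), "fx", "fy", "cx", "cy" (pixels), "camera_from_world" (4x4, takes a point from world to camera coordinates). Camera axes: x right, y up, looking along -z (the intrinsics and any distortion apply to the point x, -y, -z); pixel columns grow to the right and rows downward; lengths in m; the calibration is good to about 2 mm. A picture is of the moment at which its call begins.
- job_done(): hands the job in, once; it reports no verdict.
Trained networks look in a picture, given as the dict that the camera call returned (one of the last four; its "shot" number tells which), for a name from the list of things; names that differ only in an ending like _2 or _b are one class to them, and where a whole thing is asked for, a point or a joint stands for the part that bears it (a point fixed in the world has none). Each returns a list of dicts, best first, with "confidence" (0 to 1); they miss things now and then, are a little off and sometimes report something else, mostly with a low value. They report only what shows in the picture. A call takes as long as a camera call. They do not tell look-alikes from the thing itself.
- search_frame(thing, picture): "centre" ([x, y, z] in m, in world coordinates, good to about 4 mm: the middle of the surface that is visible of it).
- pinpoint(thing, picture): "centre" ([x, y, z] in m, in world coordinates, good to about 4 mm: a listed point, or the origin of a listed thing).
The state is a dict: "clock": time; "joint_pos": joint angles; "joint_vel": joint speeds; "tau": joint torques, N m; "eef_pos": TCP position; "tool_rot": TCP orientation; "ft_force": force on the tool from outside, world axes, zero at the start; "ft_torque": the same for the moment, N m; "grip_width": finger opening in m.
Only numpy, scipy, OpenCV 4.12 (cv2) and the standard library are available. Lean on these libraries where they do the work, as an engineer would, in place of code of your own. Each camera call takes 0.05 s, during which the arm holds its last target. There are 200 camera calls.

TASK

Lift the yellow handle off the rack's two hooks and press its plate flat on the front of the wooden crate panel in the sprung jig, centred between the blue lines, top edges level. Push until the jig's black pointers stand in the green, never into the red, and finish still holding it there with that steady push: I will drive the screws from behind. Touch the panel only with the handle and leave everything else in its place.

Things in the scene. Friction and masses are not known exactly. Their poses are not given: they have to be found in the camera images.
- handle_grip (a point): centre of the grip zone in the fin of the yellow handle (0.2 to 0.4 kg). Fin: upright, 12 mm thick (along y), 60 mm tall, stands out 84 mm from the plate towards -x. This point: mid-thickness, 20 mm below the fin's top edge, 38 mm from its free end, 52 mm behind the plate's pressing face. x: pressing direction, y: along the plate's width, z: up. Grip from above, fingers closing along y.
- handle_face (a point): centre of the handle's flat pressing face: 52 mm ahead (+x) of the grip point and 5 mm below it, axes the same. The plate is 100 wide x 100 tall x 6 mm thick, upright, and hangs on the rack's hooks by two upright slots 16 wide x 40 mm tall, 30 mm either side of its middle, upper ends 15 mm below its top edge. To unhook: raise 12 to 28 mm, then draw straight out along -x by 35 mm or more.
- rack: fixed wooden rack: base 140 x 170 mm, upright board 170 wide, top at 150 mm; two steel hooks 7 mm thick, 60 mm apart, stick out of the board's face along -x by 20 mm and turn up 10 mm at the tips. Origin at table height, 20 mm in front of the board's face; x points from the hooks into the board.
- panel_spot (a point): point on the front face of the light wood crate panel, midway between the blue lines, 50 mm below its top edge; the centre of the handle's pressing face belongs here. x: into the panel (pressing direction), y: along its width, z: up. Moves with the panel (240 wide x 130 tall x 18 mm, top edge 190 mm above the table). The blue lines' inner edges are 120 mm apart; they run over the top edge.
- panel (a joint): how far the panel is pushed back against its springs, m: 0 at rest, end stop 0.048; 500 N/m, little friction (0.02 is 10 N). Black pointers at both sides move with it over fixed scales, 150 mm above the table: green zone 0.015 to 0.033 (7.5 to 16.5 N), red from 0.040 (20 N).
- spinner: salad spinner, clear tub with green basket and white lid, 224 mm across, 200 mm tall with its crank; origin under its centre; bystander, leave alone
- basket: green plastic bowl, 180 mm across, 100 mm tall; origin under its centre; bystander, leave alone
- driver: screwdriver with red handle lying on the table; origin under it; bystander, leave alone
- screw_tray: blue open tray of screws, 70 x 80 x 30 mm; origin under its centre; bystander, leave alone
- tape: roll of paper tape lying flat, 90 mm across, 25 mm tall; origin under its centre; bystander, leave alone
- spray: white bottle with blue cap, 70 mm across, 170 mm tall; origin under its centre; bystander, leave alone
- mug: blue mug, 80 mm across, 90 mm tall; origin under its centre; bystander, leave alone
Mind the look-alikes: they are no part of the job. Of the things that look like the part that bears handle_grip, the larger one is meant.

How it is judged:
On the way, in this order (a step that is already met when the one before it is completed fails the run):
1. the handle is off the hooks, in the fingers (distance of handle_grip from where it was at the start of the episode above 0.045 m and contact force between handle and rack below 0.1 N and contact force between the fingers and handle above 3 N), for 0.2 s.
2. the handle is pressed steadily on its place, pointers in the green (value of joint panel between 0.014 and 0.034 m and contact force between handle and panel between 6 and 18 N and y of handle_face in the frame of panel_spot between -0.01 and 0.01 m and z of handle_face in the frame of panel_spot between -0.01 and 0.01 m and angle between the x axis of handle_grip and the x axis of panel_spot, either way round below 0.1 rad and angle between the z axis of handle_grip and the z axis of panel_spot, either way round below 0.1 rad and contact force between the fingers and handle above 3 N and contact force between handle and rack below 0.1 N and contact force between each of the arm, the fingers and panel below 0.5 N), for 0.8 s.
At the end, for the whole second after the job is handed in: The fingers alone hold the handle, pressed still on the panel: panel pushed in 14 to 34 mm, contact force 6 to 18 N, plate within 10 mm of centred between the lines and of level with the top edge, flat and upright within 0.1 rad, slower than 10 mm/s; robot not touching the panel (all of step 2 and linear speed of handle below 0.01 m/s); the arm keeps its last pose, push and grip.
It fails at once if the panel is pushed into the red (value of joint panel above 0.04 m).
It fails at once if the robot itself pushes the panel (contact force between any of the arm, the fingers and panel above 3 N).
It fails at once if a bystander is disturbed (distance of any of spinner, basket, driver, screw_tray, tape, spray, mug from where it was at the start of the episode above 0.03 m).
It also fails if it takes over 45 s, if anything falls off the work surface, if the arm or the gripper's body presses on something with over 40 N, if the wrist force passes 120 N, or if a joint passes its speed limit or range.

## Working session

There is one attempt and no reset: what is moved stays moved. The work goes in short steps, Python scripts to look and compute and a tool call to move; the robot and the scene stay as the last step left them, time stands still between calls to the robot, and variables do not carry over. Pictures are saved under pics/ and viewed, about 8 in all and at most 12, crops included, and the job is handed in when it is done.

Besides the shell and the picture viewer there is one more tool, called after "Call:" by a JSON object that holds its "op" and its "data". play_rows: Moves the arm, as the interface text tells. Its arguments: {"type":"object","properties":{"plan":{"type":"array","items":{"type":"array","items":{"type":"number"}}}},"required":["plan"]}

```bash
mkdir -p pics
cat > h.py <<'E'
from workcell import *
import numpy as np, cv2
def save(p,n,crop=None,s=1):
    f=p["frame"][:,:,::-1]
    if crop: a,b,c,d=crop; f=f[b:d,a:c]
    cv2.imwrite("pics/"+n,cv2.resize(f,None,fx=s,fy=s,interpolation=cv2.INTER_CUBIC))
def proj(p,X):
    c=np.asarray(p["camera_from_world"])@np.append(X,1)
    return [round(float(p["cx"]+p["fx"]*c[0]/-c[2]),1),round(float(p["cy"]-p["fy"]*c[1]/-c[2]),1)]
def cloud(p):
    d=p["depth"];v,u=np.mgrid[:d.shape[0],:d.shape[1]]
    c=np.stack([(u-p["cx"])/p["fx"]*d,-(v-p["cy"])/p["fy"]*d,-d,np.ones_like(d)],-1)
    return (c@np.linalg.inv(p["camera_from_world"]).T)[...,:3]
E
python3 - <<'E'
from h import *
o=get_obs();print(o["eef_pos"],o["tool_rot"],o["clock"])
ims=[]
for n in("scene","top"):
    p=camera(n);save(p,n+"0.png",s=1.4)
    for t in("handle_grip","handle_face","rack","panel_spot","panel"):
        for f in (pinpoint,search_frame):
            try:
                for r in f(t,p)[:3]:print(n,t,f.__name__,np.round(r["centre"],3),round(r["confidence"],2),proj(p,r["centre"]))
            except Exception as e:print(n,t,f.__name__,e)
E
```

```text
[0.21980303 0.44838648 0.23039949] [ 0.15903627  0.6889924  -0.16047553  0.68865415] 0.0
scene handle_grip call [ 0.442 -0.194  0.035] 0.79 [219.1, 256.9]
scene handle_grip call [ 0.551 -0.241  0.115] 0.77 [240.2, 268.3]
scene handle_grip call [ 0.445 -0.21   0.006] 0.86 [217.9, 267.3]
scene handle_grip call [ 0.563 -0.244  0.131] 0.84 [242.9, 267.4]
scene handle_face call [ 0.607 -0.237  0.11 ] 0.84 [259.6, 277.3]
scene handle_face call [ 0.439 -0.202 -0.001] 0.84 [218.3, 265.6]
scene handle_face call [ 0.564 -0.246  0.137] 0.95 [242.9, 266.7]
scene handle_face call [ 0.439 -0.212  0.007] 0.7 [215.8, 266.5]
scene handle_face call [0.797 0.005 0.006] 0.28 [361.1, 264.4]
scene rack call [ 0.585 -0.241  0.002] 0.63 [253.5, 297.4]
scene rack call [ 0.623 -0.249  0.029] 0.9 [263.4, 300.8]
scene panel_spot call [0.558 0.197 0.139] 0.7 [319.6, 164.0]
scene panel_spot call [ 0.554 -0.243  0.114] 0.26 [240.6, 269.3]
scene panel_spot call [0.58  0.199 0.149] 0.68 [326.5, 163.5]
scene panel_spot call [0.44  0.008 0.021] 0.36 [256.5, 214.4]
scene panel call it knows: basket, driver, handle_face
[... 773 characters left out ...]
ace call [ 0.435 -0.201 -0.   ] 0.55 [348.2, 245.8]
top rack call [ 0.587 -0.236  0.005] 0.58 [358.7, 201.9]
top rack call [ 0.6   -0.223  0.017] 0.71 [355.3, 197.2]
top panel_spot call [0.398 0.015 0.003] 0.7 [284.1, 255.0]
top panel_spot call [0.561 0.198 0.141] 0.69 [227.8, 197.7]
top panel_spot call [0.57  0.199 0.151] 0.84 [227.1, 194.2]
top panel_spot call [0.529 0.586 0.04 ] 0.75 [114.9, 210.6]
top panel_spot call [0.352 0.402 0.028] 0.64 [167.1, 265.2]
top panel call it knows: basket, driver, handle_face, handle_grip, mug, panel_spot, rack, screw_tray, spinner, spray, tape
top panel call [0.565 0.202 0.15 ] 0.89 [226.3, 195.7]
top panel call [ 0.604 -0.226  0.014] 0.44 [356.1, 196.5]
```

View pics/scene0.png

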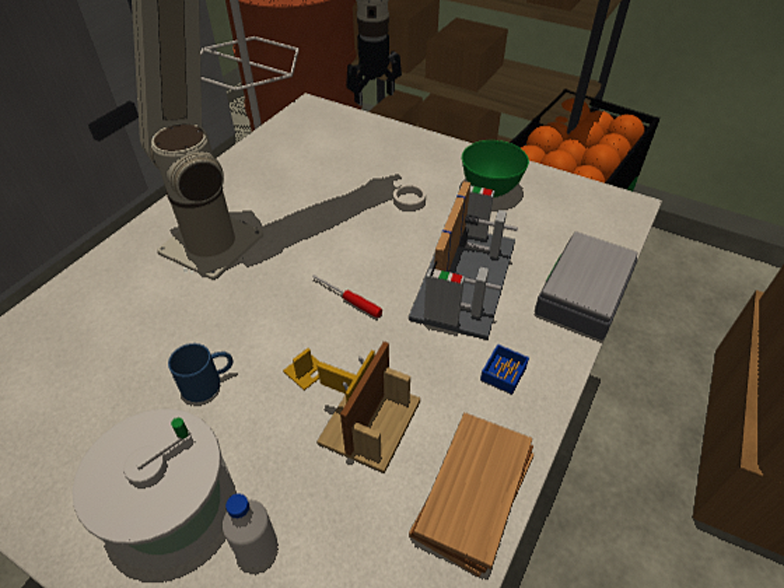

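View pics/top0.png

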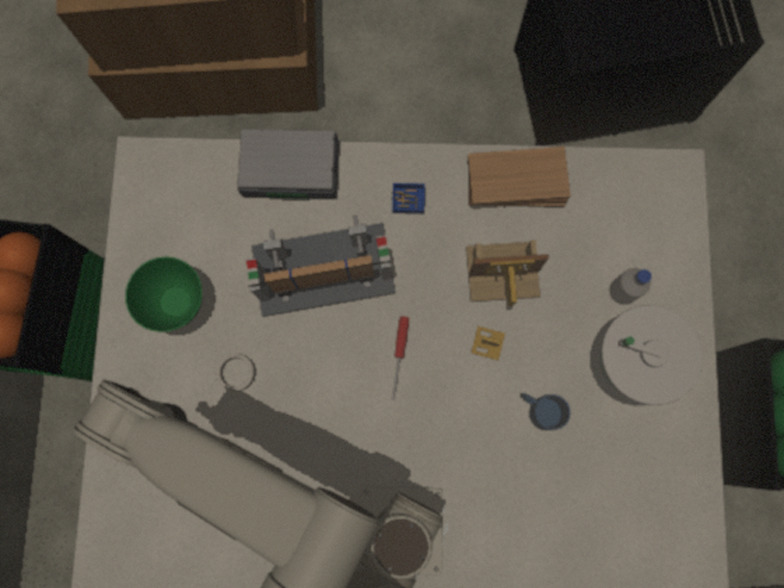

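Two handle-like things show in the top view. One is the small yellow part lying on the table at (488,343), and the other hangs on the rack at (512,280). The rack one is larger and sits on the hooks, so it fits the description. I'll confirm this in an enlarged crop and measure the yaws from depth.

Run:
```python
from h import *
def line(P):
    m=np.median(P,0);P=P[np.linalg.norm(P-m,axis=1)<.2]
    r=cv2.minAreaRect((P[:,:2]*1000).astype(np.float32))
    v=cv2.fitLine((P[:,:2]*1000).astype(np.float32),cv2.DIST_HUBER,0,.01,.01).ravel()
    return len(P),np.round(P.mean(0),4),"rect",np.round(r[0],1),np.round(r[1],1),round(r[2],1),"ang",round(float(np.degrees(np.arctan2(v[1],v[0]))),2)
for n in("top","scene"):
    p=camera(n);X=cloud(p);f=p["frame"].astype(int);hsv=cv2.cvtColor(p["frame"],cv2.COLOR_RGB2HSV)
    if n=="scene":save(p,"crop1.png",(190,120,390,340),2.7)
    x,y,z=X[...,0],X[...,1],X[...,2]
    yel=(hsv[...,0]>17)&(hsv[...,0]<32)&(hsv[...,1]>150)
    m=yel&(abs(x-.57)<.1)&(abs(y+.24)<.1)&(z>.06)
    q=X[m];print(n,"handle z pct",np.round(np.percentile(q[:,2],[5,50,95]),3))
    print(" fin top",line(X[m&(abs(z-.135)<.006)&(x<.6)]))
    mp=(abs(x-.57)<.12)&(abs(y-.2)<.16)
    t=X[mp&(abs(z-.19)<.005)];print(" panel top",line(t))
    rb=(abs(x-.62)<.07)&(abs(y+.24)<.12)&(abs(z-.15)<.006);print(" rack top",line(X[rb]))
    bl=(hsv[...,0]>100)&(hsv[...,0]<130)&(hsv[...,1]>70)&mp&(z>.1)
    nn,l,s,c=cv2.connectedComponentsWithStats(bl.astype(np.uint8))
    for i in range(1,nn):
        if s[i,4]>3:print(" blue",s[i],np.round(np.median(X[l==i],0),4))
    if n=="scene":
        ff=mp&(z>.1)&(z<.185);
    for t in("spinner","basket","driver","screw_tray","tape","spray","mug"):
        r=pinpoint(t,p)[:1]
        if r:print(t,np.round(r[0]["centre"],3),round(r[0]["confidence"],2))
```

```text
Traceback (most recent call last):
IndexError: index -1 is out of bounds for axis 0 with size 0
```

```bash
cat > m.py <<'E'
from h import *
def line(P):
    if len(P)<5:return len(P)
    m=np.median(P,0)
    r=cv2.minAreaRect((P[:,:2]*1000).astype(np.float32))
    v=cv2.fitLine((P[:,:2]*1000).astype(np.float32),cv2.DIST_HUBER,0,.01,.01).ravel()
    return len(P),np.round(P.mean(0),4),"rect",np.round(r[0],1),np.round(r[1],1),round(r[2],1),"ang",round(float(np.degrees(np.arctan2(v[1],v[0]))),2)
for n in("top","scene"):
    p=camera(n);X=cloud(p);hsv=cv2.cvtColor(p["frame"],cv2.COLOR_RGB2HSV)
    if n=="scene":save(p,"crop1.png",(190,120,390,340),2.7)
    else:print(hsv[204,365],hsv[200:210,365,0],X[204,365],X[195,226],p["fx"],p["cx"],p["depth"][204,365])
    x,y,z=X[...,0],X[...,1],X[...,2]
    yel=(hsv[...,0]>14)&(hsv[...,0]<32)&(hsv[...,1]>140)
    m=yel&(abs(x-.57)<.1)&(abs(y+.24)<.1)&(z>.06)
    print(n," fin top",line(X[m&(abs(z-.135)<.008)&(x<.595)]))
    mp=(abs(x-.57)<.12)&(abs(y-.2)<.16)
    print(" panel top",line(X[mp&(abs(z-.19)<.006)]))
    print(" rack top",line(X[(abs(x-.62)<.07)&(abs(y+.24)<.12)&(abs(z-.15)<.006)]))
    bl=(hsv[...,0]>100)&(hsv[...,0]<130)&(hsv[...,1]>70)&mp&(z>.1)
    nn,l,s,c=cv2.connectedComponentsWithStats(bl.astype(np.uint8))
    for i in range(1,nn):
        if s[i,4]>3:print(" blue",s[i],np.round(np.median(X[l==i],0),4))
    for t in("spinner","basket","driver","screw_tray","tape","spray","mug"):
        r=pinpoint(t,p)[:1]
        if r:print(t,np.round(r[0]["centre"],3),round(r[0]["confidence"],2))
E
python3 m.py
```

```text
[ 19 142 122] [19 20 20 20 19 19 20 19 20 19] [ 0.5532598  -0.23985071  0.1290249 ] [0.56063051 0.19933492 0.17937669] 543.5157451898274 281.9270169908398 1.7345557
top  fin top (26, array([ 0.5561, -0.2415,  0.1337]), 'rect', array([ 556.8, -240.1]), array([74.2,  9. ]), 4.0, 'ang', 4.42)
 panel top (400, array([0.5684, 0.1962, 0.1897]), 'rect', array([568.4, 197. ]), array([ 20.8, 238.5]), 11.9, 'ang', -78.13)
 rack top (211, array([ 0.6077, -0.2367,  0.1496]), 'rect', array([ 599.5, -236.9]), array([ 35.5, 169.3]), 5.0, 'ang', -85.18)
spinner [ 0.404 -0.553 -0.001] 0.63
basket [0.52  0.562 0.004] 0.85
driver [0.398 0.016 0.001] 0.56
screw_tray [ 0.794 -0.    -0.   ] 0.89
spray [ 0.574 -0.526 -0.002] 0.8
mug [ 0.27  -0.336  0.001] 0.77
scene  fin top (136, array([ 0.5524, -0.2435,  0.1339]), 'rect', array([ 552.4, -242.5]), array([73.3, 11.7]), 6.0, 'ang', 5.0)
 panel top (338, array([0.5711, 0.1881, 0.1906]), 'rect', array([568.9, 197. ]), array([ 18.4, 245.7]), 11.6, 'ang', -78.58)
 rack top (402, array([ 0.6097, -0.2398,  0.1502]), 'rect', array([ 600.8, -236.8]), array([ 34.6, 171. ]), 4.9, 'ang', -84.61)
 blue [326 140   6   2   7] [0.5574 0.2583 0.1895]
 blue [331 145   1   4   4] [0.5649 0.2612 0.1679]
 blue [316 164   7   3   8] [0.584  0.1363 0.1923]
 blue [321 170   1   6   6] [0.5901 0.1384 0.1652]
spinner [ 0.405 -0.549  0.001] 0.61
basket [ 0.525  0.563 -0.   ] 0.69
driver [0.399 0.016 0.   ] 0.61
screw_tray [ 0.796  0.002 -0.003] 0.71
tape [ 0.35   0.401 -0.002] 0.83
spray [0.397 0.013 0.002] 0.68
mug [ 0.272 -0.339  0.001] 0.78
```

View pics/crop1.png

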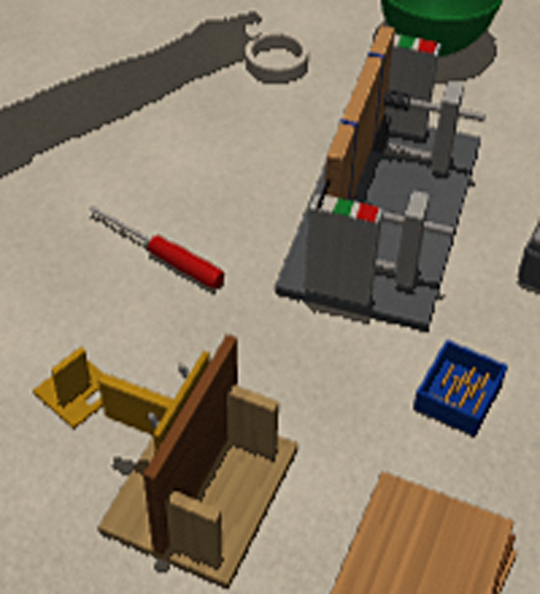

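The crop confirms the target is the large handle hanging on the rack's hooks, at crop (135,400). The small one lies on the table at (70,385). Next I'll work out the approach.

```bash
cat >> h.py <<'E'
from scipy.spatial.transform import Rotation as R
def goal_rot(yaw,R0):
    # tool x down, tool y along +-(handle y)
    best=None
    for s in(1,-1):
        x=np.array([0,0,-1.]);y=s*np.array([-np.sin(yaw),np.cos(yaw),0]);z=np.cross(x,y)
        G=R.from_matrix(np.c_[x,y,z]);a=(R0.inv()*G).magnitude()
        if best is None or a<best[0]:best=(a,G,s)
    return best[1]
def go(pos,yaw,o=None,frm=None):
    o=o or get_obs();R0=R.from_quat(o["tool_rot"]);G=goal_rot(yaw,R0)
    d=np.array(pos)-(o["eef_pos"] if frm is None else frm)
    print("clock",o["clock"],"tcp",np.round(o["eef_pos"],4),"F",np.round(o["ft_force"],2),"w",round(o["grip_width"],4))
    print("rotvec tool",np.round((R0.inv()*G).as_rotvec(),3),"shift in NOW tool mm",np.round(R0.inv().apply(d)*1000,1),"in GOAL tool mm",np.round(G.inv().apply(d)*1000,1))
    M=R0.as_matrix();print("tool axes cols",np.round(M.ravel(),3))
E
python3 -c "
from h import *
go([.5525,-.2415,.200],np.radians(5.0))"
```

```text
clock 1.85 tcp [0.2201 0.449  0.2313] F [ 0.33  0.44 -0.24] w 0.0855
rotvec tool [-0.543 -0.     0.   ] shift in NOW tool mm [  31.3 -473.6  602.4] in GOAL tool mm [  31.3 -716.8  271. ]
tool axes cols [-0.     0.44   0.898 -0.     0.898 -0.44  -1.    -0.    -0.   ]
```

Call:
{"op": "play_rows", "data": {"plan": [[0,0,0,-0.1086,0,0,-1],[0,0,0,-0.1086,0,0,-1],[0,0,0,-0.1086,0,0,-1],[0,0,0,-0.1086,0,0,-1],[0,0,0,-0.1086,0,0,-1],[0,-15,6,0,0,0,-1],[0,-30,11,0,0,0,-1],[0,-30,11,0,0,0,-1],[0,-30,11,0,0,0,-1],[0,-30,11,0,0,0,-1],[0,-30,11,0,0,0,-1],[0,-30,11,0,0,0,-1],[0,-30,11,0,0,0,-1],[0,-30,11,0,0,0,-1],[0,-30,11,0,0,0,-1],[0,-30,11,0,0,0,-1],[0,-30,11,0,0,0,-1],[0,-30,11,0,0,0,-1],[0,-30,11,0,0,0,-1],[0,-15,6,0,0,0,-1]]}}

```text
clock: 3.52
eef_pos: [0.4122, 0.0413, 0.2315]
tool_rot: [-0.03, 0.706, 0.029, 0.707]
ft_force: [0.2, 1.0, -0.5]
grip_width: 0.0855
```

```bash
python3 -c "
from h import *
go([.5525,-.2415,.200],np.radians(5.0))"
```

```text
clock 3.5167 tcp [0.4122 0.0413 0.2315] F [ 0.16  0.96 -0.51] w 0.0855
rotvec tool [-0.003  0.001  0.001] shift in NOW tool mm [  32.  -293.6  116. ] in GOAL tool mm [  31.5 -294.   115.1]
tool axes cols [ 0.001 -0.084  0.996 -0.001  0.996  0.084 -1.    -0.001  0.001]
```

Call:
{"op": "play_rows", "data": {"plan": [[0,-15,6,0,0,0,-1],[0,-28,11,0,0,0,-1],[0,-28,11,0,0,0,-1],[0,-28,11,0,0,0,-1],[0,-28,11,0,0,0,-1],[0,-28,11,0,0,0,-1],[0,-28,11,0,0,0,-1],[0,-28,11,0,0,0,-1],[0,-28,11,0,0,0,-1],[0,-28,11,0,0,0,-1],[0,-20,8,0,0,0,-1],[16,-7,3,0,0,0,-1],[16,0,0,0,0,0,-1],[0,0,0,0,0,0,-1]]}}

```text
clock: 4.68
eef_pos: [0.5505, -0.2388, 0.1954]
tool_rot: [-0.029, 0.709, 0.031, 0.704]
ft_force: [0.0, 0.4, 0.1]
grip_width: 0.0855
```

```bash
python3 -c "
from h import *
go([.5525,-.2415,.096],np.radians(5.0))
p=camera('scene');save(p,'s2.png',(180,190,320,310),5)
for n in('scene','top'):
    p=camera(n)
    for t in('handle_grip','handle_face'): print(n,t,[(np.round(r['centre'],4),round(r['confidence'],2)) for r in pinpoint(t,p)[:2]])
"
```

```text
clock 4.6833 tcp [ 0.5505 -0.2388  0.1954] F [0.04 0.37 0.07] w 0.0855
rotvec tool [-0.001 -0.006 -0.003] shift in NOW tool mm [99.4 -3.2  2.3] in GOAL tool mm [99.4 -2.9  1.7]
tool axes cols [-0.006 -0.086  0.996  0.003  0.996  0.086 -1.     0.003 -0.006]
scene handle_grip [(array([ 0.5491, -0.2403,  0.116 ]), 0.87), (array([ 0.4397, -0.1972,  0.0354]), 0.57)]
scene handle_face [(array([ 0.6066, -0.2317,  0.1109]), 0.87), (array([ 0.4387, -0.2029, -0.0043]), 0.67)]
top handle_grip []
top handle_face [(array([ 2.719e-01, -3.364e-01, -1.000e-04]), 0.62), (array([ 0.6035, -0.235 ,  0.113 ]), 0.61)]
```

View pics/s2.png

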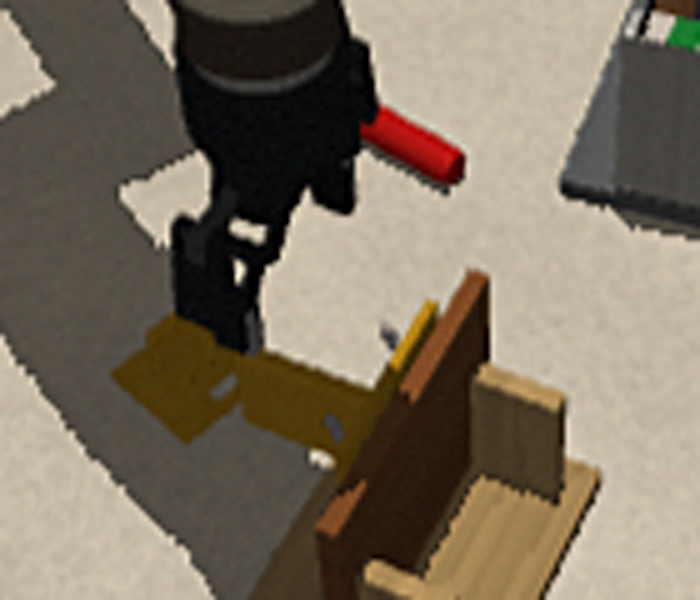

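The open fingers straddle the fin (crop (240,330)), so I'll descend and close.

Call:
{"op": "play_rows", "data": {"plan": [[10,-2,1,0,0,0,-1],[15,0,0,0,0,0,-1],[18,0,0,0,0,0,-1],[18,0,0,0,0,0,-1],[18,0,0,0,0,0,-1],[12,0,0,0,0,0,-1],[8,0,0,0,0,0,-1],[0,0,0,0,0,0,-1],[0,0,0,0,0,0,-1],[0,0,0,0,0,0,1],[0,0,0,0,0,0,1],[0,0,0,0,0,0,1],[0,0,0,0,0,0,1],[0,0,0,0,0,0,1],[0,0,0,0,0,0,1],[0,0,0,0,0,0,1],[0,0,0,0,0,0,1],[0,0,0,0,0,0,1]]}}

```text
clock: 6.53
eef_pos: [0.5534, -0.2407, 0.1006]
tool_rot: [-0.031, 0.706, 0.031, 0.707]
ft_force: [-2.1, -0.6, 2.5]
grip_width: 0.0111
```

```bash
python3 -c "
from h import *
go([.5525,-.2415,.096],np.radians(5.0))"
```

```text
clock 6.5333 tcp [ 0.5534 -0.2407  0.1006] F [-2.06 -0.64  2.46] w 0.0111
rotvec tool [-0.  0.  0.] shift in NOW tool mm [ 4.6 -0.7 -1. ] in GOAL tool mm [ 4.6 -0.7 -1. ]
tool axes cols [ 0.    -0.087  0.996 -0.     0.996  0.087 -1.    -0.     0.   ]
```

Call:
{"op": "play_rows", "data": {"plan": [[-4,0,0,0,0,0,1],[-5,0,0,0,0,0,1],[-5,0,0,0,0,0,1],[-4,0,0,0,0,0,1],[-2,0,0,0,0,0,1],[0,0,0,0,0,0,1],[0,0,0,0,0,0,1]]}}

```text
clock: 7.12
eef_pos: [0.5535, -0.2406, 0.1204]
tool_rot: [-0.031, 0.706, 0.031, 0.707]
ft_force: [-0.6, 0.6, -3.2]
grip_width: 0.0114
```

```bash
python3 -c "
from h import *
go([.5525,-.2415,.120],np.radians(5.0))
p=camera('scene')
for t in('handle_grip','handle_face'): print(t,[(np.round(r['centre'],4),round(r['confidence'],2)) for r in pinpoint(t,p)[:2]])"
```

```text
clock 7.1167 tcp [ 0.5535 -0.2406  0.1204] F [-0.55  0.56 -3.23] w 0.0114
rotvec tool [-0.  0.  0.] shift in NOW tool mm [ 0.4 -0.8 -1.1] in GOAL tool mm [ 0.4 -0.8 -1.1]
tool axes cols [ 0.    -0.087  0.996 -0.     0.996  0.087 -1.    -0.     0.   ]
handle_grip [(array([ 0.4412, -0.1956,  0.0383]), 0.83), (array([ 0.5496, -0.2407,  0.1349]), 0.67)]
handle_face [(array([ 0.4373, -0.2005, -0.002 ]), 0.89), (array([ 0.6067, -0.2361,  0.1296]), 0.87)]
```

Call:
{"op": "play_rows", "data": {"plan": [[0,0,-4,0,0,0,1],[0,0,-8,0,0,0,1],[0,0,-10,0,0,0,1],[0,0,-10,0,0,0,1],[0,0,-10,0,0,0,1],[0,0,-10,0,0,0,1],[0,0,-10,0,0,0,1],[0,0,-8,0,0,0,1],[-5,0,0,0,0,0,1],[-15,0,0,0,0,0,1],[-20,0,0,0,0,0,1],[-20,0,0,0,0,0,1],[-10,0,0,0,0,0,1],[0,0,0,0,0,0,1],[0,0,0,0,0,0,1]]}}

```text
clock: 8.52
eef_pos: [0.4841, -0.2469, 0.1906]
tool_rot: [-0.031, 0.706, 0.031, 0.707]
ft_force: [1.0, -0.7, -3.0]
grip_width: 0.011
```

```bash
cat > hm.py <<'E'
from h import *
# handle geometry relative to the tool
o=get_obs();T=np.array(o["eef_pos"]);Rt=R.from_quat(o["tool_rot"])
print("tcp",np.round(T,4),"F",np.round(o["ft_force"],2),"clock",o["clock"],"w",o["grip_width"])
for n in("scene","top"):
    for k in range(2):
        p=camera(n);X=cloud(p)
        for t in("handle_grip","handle_face","panel_spot"):
            for r in pinpoint(t,p)[:3]:
                c=np.array(r["centre"])
                if t=="panel_spot" or np.linalg.norm(c-T)<.1:print(n,t,np.round(c,4),round(r["confidence"],2),"tool",np.round(Rt.inv().apply(c-T)*1000,1))
    L=Rt.inv().apply((X.reshape(-1,3)-T)).reshape(X.shape)*1000  # tool mm
    h=cv2.cvtColor(p["frame"],cv2.COLOR_RGB2HSV)
    yel=(h[...,0]>14)&(h[...,0]<32)&(h[...,1]>120)&(abs(L[...,1])<65)&(L[...,2]>-60)&(L[...,2]<80)&(abs(L[...,0]-5)<80)
    q=L[yel];pl=q[q[:,2]>25]
    for nm,s in(("fin",q[(q[:,2]<35)&(abs(q[:,1])<15)]),("plate",pl)):
        if len(s):print(n,nm,len(s),"min/max",np.round(np.percentile(s,[2,50,98],axis=0),1).tolist())
E
python3 hm.py
```

```text
tcp [ 0.4841 -0.2469  0.1906] F [ 1.04 -0.71 -3.01] clock 8.5167 w 0.011010817848656125
scene handle_grip [ 0.4793 -0.2484  0.2017] 0.74 tool [-11.1  -1.1  -4.9]
scene handle_face [ 0.5385 -0.2405  0.2006] 0.72 tool [-9.9  1.6 54.7]
scene handle_grip [ 0.4777 -0.2494  0.2023] 0.95 tool [-11.7  -2.   -6.6]
scene handle_face [ 0.5354 -0.2403  0.1977] 0.78 tool [-7.   2.1 51.7]
scene panel_spot [0.5606 0.1985 0.1388] 0.92 tool [ 51.7 437.1 114.9]
scene fin 160 min/max [[-34.9, -6.1, -37.8], [1.3, -3.7, 8.7], [25.5, 6.2, 29.6]]
scene plate 750 min/max [[-59.0, -48.5, 28.8], [-12.2, -3.9, 49.1], [40.2, 49.4, 50.5]]
top handle_grip [ 0.4836 -0.247   0.2048] 0.64 tool [-14.2  -0.1  -0.5]
top handle_face [ 0.537  -0.2422  0.1984] 0.67 tool [-7.7  0.1 53.1]
top panel_spot [0.5638 0.1941 0.1407] 0.63 tool [ 49.8 432.4 117.7]
top handle_grip [ 0.4839 -0.2453  0.2047] 0.65 tool [-14.1   1.6  -0.1]
top handle_face [ 0.5319 -0.2393  0.2023] 0.46 tool [-11.6   3.4  48.3]
top panel_spot [0.5627 0.1952 0.1422] 0.78 tool [ 48.3 433.6 116.7]
top plate 30 min/max [[-67.6, 12.5, 43.6], [-57.2, 30.6, 47.2], [-0.5, 46.8, 50.7]]
```

```bash
cat > fit.py <<'E'
from h import *
o=get_obs();T=np.array(o["eef_pos"]);Rt=R.from_quat(o["tool_rot"])
p=camera("scene");X=cloud(p)
L=Rt.inv().apply((X.reshape(-1,3)-T)).reshape(X.shape)*1000
h=cv2.cvtColor(p["frame"],cv2.COLOR_RGB2HSV)
m=(h[...,0]>14)&(h[...,0]<32)&(h[...,1]>120)&(abs(L[...,1])<60)&(abs(L[...,2]-50)<6)&(abs(L[...,0]+9)<60)
s=L[m];A=np.c_[s[:,0],s[:,1],np.ones(len(s))]
for _ in range(3):
    c=np.linalg.lstsq(A,s[:,2],rcond=None)[0];k=abs(A@c-s[:,2])<2;A,s=A[k],s[k]
print("plate z=a x+b y+c (tool mm)",np.round(c,4),len(s),"face z at centre",c@[-9.4,.5,1])
q=s[:,:2].astype(np.float32);print("rect x,y",cv2.minAreaRect(q))
E
python3 fit.py; python3 -c "
from h import *
go([.4527,.1731,.1906],np.radians(11.7))"
```

```text
plate z=a x+b y+c (tool mm) [1.15000e-02 4.30000e-03 5.04665e+01] 616 face z at centre 50.36044166130781
rect x,y ((-10.001026153564453, 0.3625068664550781), (104.05541229248047, 102.4074935913086), 0.2739883363246918)
clock 9.3667 tcp [ 0.4837 -0.2468  0.1903] F [-0.27 -0.46 -2.43] w 0.0106
rotvec tool [-0.117  0.     0.   ] shift in NOW tool mm [-3.00e-01  4.21e+02  5.70e+00] in GOAL tool mm [-3.000e-01  4.174e+02  5.480e+01]
tool axes cols [ 0.    -0.087  0.996 -0.     0.996  0.087 -1.    -0.     0.   ]
```

Call:
{"op": "play_rows", "data": {"plan": [[0,8,0,0,0,0,1],[0,16,0,0,0,0,1],[0,24,0,0,0,0,1],[0,28,1,0,0,0,1],[0,28,1,0,0,0,1],[0,28,1,0,0,0,1],[0,28,1,0,0,0,1],[0,28,1,0,0,0,1],[0,28,1,0,0,0,1],[0,28,0,0,0,0,1],[0,28,0,0,0,0,1],[0,28,0,0,0,0,1],[0,28,0,0,0,0,1],[0,28,0,-0.02,0,0,1],[0,27,0,-0.03,0,0,1],[0,22,0,-0.03,0,0,1],[0,12,0,-0.03,0,0,1],[0,4,0,-0.007,0,0,1],[0,0,0,0,0,0,1],[0,0,0,0,0,0,1]]}}

```text
clock: 11.03
eef_pos: [0.4499, 0.1721, 0.1903]
tool_rot: [-0.072, 0.704, 0.072, 0.703]
ft_force: [0.9, -1.0, -2.1]
grip_width: 0.0114
```

```bash
python3 -c "
from h import *
go([.4527,.1731,.1306],np.radians(11.7))"
```

```text
clock 11.0333 tcp [0.4499 0.1721 0.1903] F [ 0.85 -1.01 -2.06] w 0.0114
rotvec tool [-0.001 -0.     0.001] shift in NOW tool mm [59.7  0.4  3. ] in GOAL tool mm [59.7  0.4  3. ]
tool axes cols [-0.    -0.202  0.979 -0.001  0.979  0.202 -1.    -0.001 -0.   ]
```

Call:
{"op": "play_rows", "data": {"plan": [[5,0,2,0,0,0,1],[10,0,4,0,0,0,1],[12,0,6,0,0,0,1],[12,0,8,0,0,0,1],[12,0,8,0,0,0,1],[6,0,8,0,0,0,1],[3,0,6,0,0,0,1],[0,0,3,0,0,0,1],[0,0,0,0,0,0,1],[0,0,0,0,0,0,1]]}}

```text
clock: 11.87
eef_pos: [0.4945, 0.1821, 0.1307]
tool_rot: [-0.072, 0.703, 0.072, 0.704]
ft_force: [0.1, 0.2, -1.4]
grip_width: 0.0111
```

```bash
cat > near.py <<'E'
from h import *
import sys
go([.5114,.1853,.1306],np.radians(11.7))
yaw=np.radians(11.7);n=np.array([np.cos(yaw),np.sin(yaw),0]);w=np.array([-n[1],n[0],0])
S=np.array([.5605,.196,.14])
for c in("scene","top"):
    p=camera(c);X=cloud(p)
    if c=="top":save(p,sys.argv[1]+"t.png",(160,140,300,240),5)
    else:save(p,sys.argv[1]+"s.png",(260,110,390,220),5)
    D=X-S;a,b,z=D@n*1000,D@w*1000,X[...,2]*1000
    h=cv2.cvtColor(p["frame"],cv2.COLOR_RGB2HSV)
    near=(abs(b)<140)&(abs(a)<90)
    yel=(h[...,0]>16)&(h[...,0]<32)&(h[...,1]>150)&near&(z>100)
    if yel.sum():print(c,"yellow n,w,z pct",np.round(np.percentile(np.c_[a[yel],b[yel],z[yel]],[2,50,98],axis=0),1).tolist(),yel.sum())
    e=yel&(a>-40)&(a<60)&(abs(z-190)<8)
    if e.sum():print(c," plate top edge",np.round(np.percentile(np.c_[a[e],b[e],z[e]],[5,50,95],axis=0),1).tolist(),e.sum())
    for t in("handle_grip","handle_face","panel_spot"):
        for r in pinpoint(t,p)[:2]:
            d=np.array(r["centre"])-S
            if np.linalg.norm(d)<.15:print(c,t,"n,w,z mm",np.round([d@n*1000,d@w*1000,d[2]*1000],1),round(r["confidence"],2))
    pt=near&(abs(z-190)<5)&(a>-15)&(a<60)
    P=np.c_[a[pt],b[pt]];print(c," panel/plate top a,b pct",np.round(np.percentile(P,[2,50,98],axis=0),1).tolist())
    bl=(h[...,0]>100)&(h[...,0]<130)&(h[...,1]>60)&near&(z>160)
    nn,l,s,_=cv2.connectedComponentsWithStats(bl.astype(np.uint8))
    for i in range(1,nn):
        if s[i,4]>2:print(" blue",s[i,:2],s[i,4],np.round([np.median(a[l==i]),np.median(b[l==i]),np.median(z[l==i])],1))
E
python3 near.py n1
```

```text
clock 11.8667 tcp [0.4945 0.1821 0.1307] F [ 0.06  0.18 -1.38] w 0.0111
rotvec tool [-0.     0.001 -0.   ] shift in NOW tool mm [ 0.1 -0.3 17.2] in GOAL tool mm [ 0.1 -0.3 17.2]
tool axes cols [ 0.001 -0.203  0.979  0.     0.979  0.203 -1.     0.     0.001]
scene yellow n,w,z pct [[-87.2, -50.4, 107.0], [-23.5, -4.5, 146.2], [-16.5, 44.1, 191.9]] 375
scene  plate top edge [[-22.4, -50.3, 183.3], [-18.8, -10.2, 189.2], [-16.9, 46.1, 192.0]] 56
scene handle_grip n,w,z mm [-71.2  -0.5   3.6] 0.6
scene handle_face n,w,z mm [-11.8   2.8   0.6] 0.79
scene panel_spot n,w,z mm [ 0.9  2.6 -1.5] 0.75
scene  panel/plate top a,b pct [[-0.4, -119.1], [8.8, -13.2], [17.3, 113.7]]
 blue [290  99] 5 [-85.5 -39.  376. ]
 blue [310 120] 3 [-37.  -15.1 306.4]
 blue [303 123] 5 [-49.7 -28.6 301.7]
 blue [312 122] 3 [-33.   -5.9 291. ]
 blue [291 127] 5 [-84.3 -32.4 279.1]
 blue [302 131] 3 [-54.  -33.4 274.1]
 blue [306 131] 6 [-40.7 -22.1 265.6]
 blue [302 135] 3 [-57.5 -16.2 246.7]
 blue [293 138] 3 [-78.9 -34.8 244.8]
 blue [326 139] 8 [  7.7  61.5 191.3]
 blue [299 144] 5 [-60.4 -18.7 215.1]
 blue [303 145] 3 [-52.7 -16.2 208.8]
 blue [331 145] 3 [ 17.5  62.3 169.3]
 blue [291 150] 10 [-75.7 -48.8 199.7]
 blue [298 153] 3 [-57.8 -53.5 208.1]
 blue [316 164] 8 [ 10.6 -62.2 190.3]
 blue [321 170] 4 [ 17.6 -64.4 171.4]
top handle_grip n,w,z mm [ 3.5 -1.3 -0.3] 0.31
top handle_face n,w,z mm [-17.4   2.    4.9] 0.37
top panel_spot n,w,z mm [ 4.9 -1.6  0.5] 0.67
top  panel/plate top a,b pct [[-1.6, -118.2], [7.8, -61.5], [17.3, 116.6]]
 blue [247 188] 3 [  4.4 -64.6 195.1]
```

View pics/n1t.png

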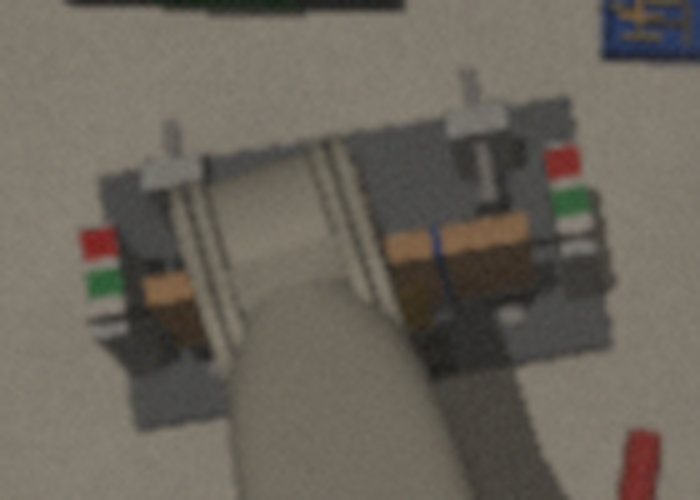

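View pics/n1s.png

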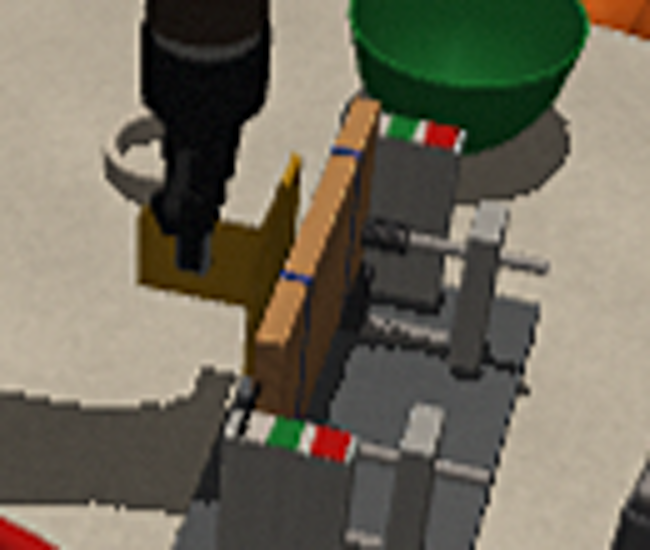

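The plate is upright and about centred between the blue lines (scene crop (285,275) and (345,150)), with a gap of about 17 mm. I'll advance slowly and watch the force.

Call:
{"op": "play_rows", "data": {"plan": [[0,0.5,2,0,0,0,1],[0,0.5,3,0,0,0,1],[0,0,3,0,0,0,1],[0,0,3,0,0,0,1],[0,0,3,0,0,0,1],[0,0,2,0,0,0,1],[0,0,2,0,0,0,1],[0,0,2,0,0,0,1],[0,0,2,0,0,0,1],[0,0,2,0,0,0,1],[0,0,2,0,0,0,1],[0,0,2,0,0,0,1],[0,0,0,0,0,0,1],[0,0,0,0,0,0,1],[0,0,0,0,0,0,1]]}}

```text
clock: 13.52
eef_pos: [0.5203, 0.1884, 0.1301]
tool_rot: [-0.072, 0.704, 0.072, 0.703]
ft_force: [-4.8, -1.1, 1.4]
grip_width: 0.0113
```

```bash
python3 near.py n2 | grep -v blue
```

```text
clock 13.5167 tcp [0.5203 0.1884 0.1301] F [-4.78 -1.08  1.39] w 0.0113
rotvec tool [ 0.    -0.002  0.   ] shift in NOW tool mm [-0.5 -1.2 -9.4] in GOAL tool mm [-0.5 -1.2 -9.4]
tool axes cols [-0.002 -0.203  0.979 -0.     0.979  0.203 -1.    -0.    -0.002]
scene yellow n,w,z pct [[-77.1, -47.4, 107.7], [-26.2, -3.7, 141.6], [10.7, 39.1, 193.5]] 314
scene  plate top edge [[4.6, -48.5, 186.5], [8.0, -6.8, 190.2], [11.2, 45.7, 192.9]] 51
scene handle_grip n,w,z mm [-43.8  -2.2   2.8] 0.78
scene handle_face n,w,z mm [14.5  3.9 -0.1] 0.6
scene panel_spot n,w,z mm [11.4  2.2 -1.2] 0.69
scene  panel/plate top a,b pct [[4.4, -118.1], [18.0, -13.1], [27.9, 112.1]]
top handle_face n,w,z mm [7.8 3.3 1.8] 0.51
top panel_spot n,w,z mm [14.3 -0.4  1.8] 0.59
top  panel/plate top a,b pct [[5.1, -117.8], [17.8, -58.8], [28.3, 117.4]]
```

Contact at about 5 N, with the panel about 10 mm in, which agrees with the spring. I'll push 14 mm more, towards 24 mm and 12 N.

Call:
{"op": "play_rows", "data": {"plan": [[0,0,1,0,0,0,1],[0,0,2,0,0,0,1],[0,0,2,0,0,0,1],[0,0,2,0,0,0,1],[0,0,2,0,0,0,1],[0,0,2,0,0,0,1],[0,0,2,0,0,0,1],[0,0,1,0,0,0,1],[0,0,0,0,0,0,1],[0,0,0,0,0,0,1],[0,0,0,0,0,0,1],[0,0,0,0,0,0,1],[0,0,0,0,0,0,1],[0,0,0,0,0,0,1]]}}

```text
clock: 15.08
eef_pos: [0.5317, 0.1907, 0.1299]
tool_rot: [-0.072, 0.706, 0.072, 0.701]
ft_force: [-11.1, -2.0, 4.4]
grip_width: 0.0116
```

```bash
python3 near.py n3; python3 fit.py
```

```text
clock 15.0833 tcp [0.5317 0.1907 0.1299] F [-11.14  -2.02   4.35] w 0.0116
rotvec tool [ 0.    -0.007  0.   ] shift in NOW tool mm [ -0.6  -1.2 -21. ] in GOAL tool mm [ -0.7  -1.2 -21. ]
tool axes cols [-0.006 -0.203  0.979 -0.001  0.979  0.203 -1.    -0.    -0.007]
scene yellow n,w,z pct [[-64.3, -47.1, 107.1], [-14.7, -3.5, 141.1], [21.9, 37.3, 192.8]] 321
scene  plate top edge [[15.8, -50.0, 185.2], [19.0, -1.3, 190.1], [22.3, 48.3, 193.2]] 49
scene handle_grip n,w,z mm [-30.4   0.4   3.4] 0.52
scene handle_face n,w,z mm [26.3  5.4  0.1] 0.7
scene panel_spot n,w,z mm [20.9  3.2 -2. ] 0.87
scene  panel/plate top a,b pct [[16.4, -118.6], [29.5, -11.5], [39.0, 111.8]]
 blue [302 121] 4 [-56.9 -22.3 301.7]
 blue [305 126] 4 [-43.1 -33.  291.7]
 blue [302 129] 5 [-53.  -26.3 275.4]
 blue [307 129] 4 [-36.8 -33.9 284.4]
 blue [324 128] 3 [  6.2  -8.3 284.2]
 blue [319 130] 4 [ -2.5 -23.1 283.1]
 blue [305 134] 16 [-38.6 -33.6 257.5]
 blue [311 140] 3 [-22.7 -35.  250.7]
 blue [317 140] 3 [-10.5 -12.6 237.9]
 blue [333 140] 5 [ 25.8  60.4 192.5]
 blue [306 143] 3 [-36.  -39.2 242.6]
 blue [314 150] 4 [-15.5 -18.  200.6]
 blue [304 153] 11 [-37.4 -48.5 202.1]
 blue [312 155] 8 [-18.9 -18.9 181.5]
 blue [308 159] 4 [-29.6 -34.4 181.5]
 blue [323 166] 10 [ 30.3 -63.2 191.1]
top handle_face n,w,z mm [17.8  4.1  0.5] 0.43
top panel_spot n,w,z mm [22.6 -0.1 -0.6] 0.66
top panel_spot n,w,z mm [23.8  1.9  1.6] 0.26
top  panel/plate top a,b pct [[16.7, -117.4], [29.4, -61.5], [39.0, 116.1]]
plate z=a x+b y+c (tool mm) [-3.54600e-01  4.40000e-03  2.80505e+01] 33 face z at centre 31.3860638545963
rect x,y ((-59.16277313232422, -1.4630355834960938), (15.776086807250977, 99.69403839111328), 8.652046203613281)
```

View pics/n3s.png

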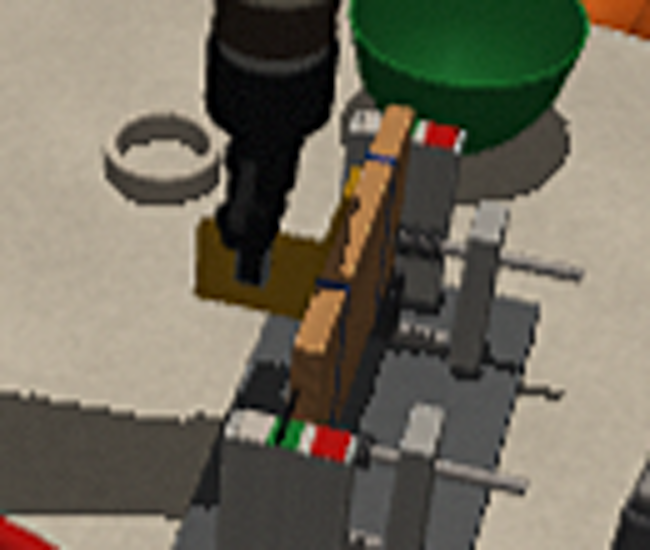

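View pics/n3t.png

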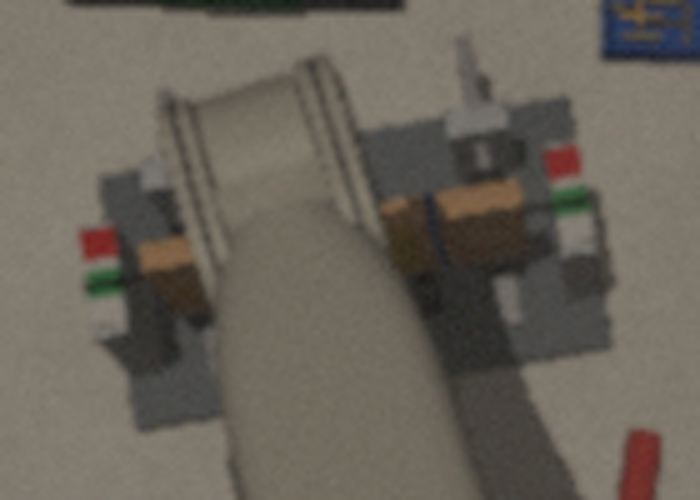

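The pointers stand in the green on both sides: top crop (570,200) and (103,282), scene crop (295,432). The plate is centred and level. I'll hold a bit longer, then hand in.

Call:
{"op": "play_rows", "data": {"plan": [[0,0,0,0,0,0,1],[0,0,0,0,0,0,1],[0,0,0,0,0,0,1],[0,0,0,0,0,0,1],[0,0,0,0,0,0,1],[0,0,0,0,0,0,1],[0,0,0,0,0,0,1],[0,0,0,0,0,0,1],[0,0,0,0,0,0,1],[0,0,0,0,0,0,1],[0,0,0,0,0,0,1],[0,0,0,0,0,0,1],[0,0,0,0,0,0,1],[0,0,0,0,0,0,1],[0,0,0,0,0,0,1]]}}

```text
clock: 16.78
eef_pos: [0.5317, 0.1907, 0.1299]
tool_rot: [-0.072, 0.706, 0.072, 0.701]
ft_force: [-11.1, -2.5, 4.0]
grip_width: 0.0114
```

```bash
python3 near.py n4 | grep -v blue; python3 -c "
from h import *
print(np.round(get_obs()['joint_vel'],4));print(job_done())"
```

```text
clock 16.7833 tcp [0.5317 0.1907 0.1299] F [-11.13  -2.55   3.99] w 0.0114
rotvec tool [ 0.    -0.007  0.   ] shift in NOW tool mm [ -0.6  -1.2 -21. ] in GOAL tool mm [ -0.7  -1.2 -21. ]
tool axes cols [-0.006 -0.203  0.979 -0.001  0.979  0.203 -1.    -0.    -0.007]
scene yellow n,w,z pct [[-63.9, -49.6, 106.8], [-14.7, -3.4, 141.1], [22.0, 34.9, 193.0]] 321
scene  plate top edge [[15.7, -51.4, 186.5], [19.1, -8.4, 189.4], [22.4, 47.9, 192.6]] 49
scene handle_grip n,w,z mm [-30.3  -0.4   2.9] 0.55
scene handle_face n,w,z mm [23.7  2.3 -3. ] 0.55
scene panel_spot n,w,z mm [21.9  1.  -0.9] 0.76
scene  panel/plate top a,b pct [[15.9, -120.5], [29.3, -10.8], [39.2, 110.8]]
top handle_face n,w,z mm [20.3  3.   3. ] 0.41
top panel_spot n,w,z mm [25.6  0.7  3.8] 0.92
top  panel/plate top a,b pct [[18.5, -117.8], [29.3, -59.9], [39.0, 117.7]]
[ 0.0015  0.0009  0.0005 -0.0001 -0.      0.0007]
the job is handed in; nothing more can be done
None
```

The large yellow handle is off the hooks and pressed flat on the crate panel. The arm is still holding it with a steady push, and I handed the job in at about 17 s of the 45 s.

**Push:** the last checks showed about 11.4 N and the panel about 22 mm in, with both pointers seen in the green. The tool's position did not change over the last 1.7 s.

**Position:** the plate is within about 2 mm of centred between the blue lines. Its top edge is level with the panel's within about 1 mm, and the tool is tilted by only 0.007 rad.

**Checks that were unclear:**
- My last plane fit of the plate failed because the panel hid it. The same fit before pressing gave less than 0.012 rad of tilt.
- The vision networks scattered by 2 to 5 mm when locating the handle face and the panel spot.
- The upward force on the tool rose by about 6–7 N during the push. I took this as friction between plate and panel, since nothing of the robot appeared near the panel, but I did not confirm it.
- I did not measure the bystanders again at the end. I kept the moves clear of them and saw no sign of contact.

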